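# Load a batch of metal sections under the digital microscope

## Robot

A 7-joint arm with a two-finger parallel gripper is mounted at the origin on the work surface. World frame = base frame: x ahead of the robot, y to its left, z up, the work surface at z = 0. Lengths are in m, angles in rad, forces in N, time in s.
With the tool pointing down it reaches from about 0.4 to 0.925 m from the base axis. Payload 5.6 kg.
Tool frame: the origin (TCP) lies between the finger pads; the fingertips stand 22 mm ahead of it and the grasp point (between the pads) lies 3 mm ahead of it; z points along the fingers, y is the line along which they close (so a half turn about z gives the same grasp; the last joint's range is limited). The gripper opens to 85 mm and grips with 20 to 120 N. Pads are 22 mm wide; open, the fingers measure 114 mm over their backs; the gripper's body (76 mm by 85 mm) begins 54 mm behind the grasp point. The pads swing forward as they close: fully open they stand 13 mm farther back than shut.
Start: joints at [-1.33, 0.468, -0.012, 1.603, 0.006, 1.071, -0.056], TCP at [0.182, 0.624, 0.253] pointing down, gripper open.
Joint ranges: [-2.53, 2.53], [-0.31, 2.02], [-1.57, 1.55], [0.28, 2.44], [-1.29, 4.43], [0.15, 1.84], [-2.92, 2.92]. Speed limits (rad/s): [2.57, 2.57, 3.14, 3.14, 3.14, 3.14, 3.14].

## Interface

Orientations are given as a unit quaternion [x, y, z, w].
In Python, from plant import * gives the robot as it stands.
- The arm moves only by the tool carry_out, never from a script. Its argument "motion" is a list of rows, each a list of 3 entries, a list of its own where there are three numbers: the shift along the world's x, y, z in m, then the turn, a rotation vector about the world's x, y, z in rad, then the opening, from 0 (shut) to 1 (fully open). In form: [[[tx, ty, tz], [rx, ry, rz], grip], ...]. A call has 1 to 8 rows; each row shifts and turns the commanded pose from where the row before left it; what a row does not reach is not made up. A row lasts 1/8 s, in which the tool goes at most 62.5 mm and 10.7 degrees, less where a joint would pass 70% of its speed; a pose out of reach is approached as far as the arm can. A call is refused whole if a number of a shift passes 0.0625 or a number of a turn 0.188, either way. A call with a gripper value outside its range is refused whole. The fingers move at their own pace and stop on an object; the grip force is fixed at half the most. Time passes only in rows, so rows that do not move let the fingers close. It gives the time, the measured TCP pose, the force, the opening and the grip force at its end, in the units of the state.
- get_obs(): the state, without advancing time (a new reading comes with each control period).
- read_camera(name): name is "scene" or "top" or "wrist"; returns (picture, depth): 400x640x3 uint8, red, green, blue; 400x640 float32, m along the optical axis (not along the pixel's ray), 0 where there is no reading.
- camera_params(name): a dict with "fx", "fy", "cx", "cy" (pixels), "dist_coeffs" ([k1, k2, p1, p2, k3] as OpenCV has them; the pictures are not rectified), "R" (3x3) and "t" (3): a world point X has camera coordinates R X + t. Camera axes: x right, y down, z forward; pixel columns grow to the right and rows downward; lengths in m; the calibration is good to about 2 mm. A picture is of the moment at which its call begins: read the wrist's pose just before it. camera_params takes no time and is no camera call; for the wrist camera it gives the pose at the moment of the call.
- close_job(): hands the job in; it is judged then, once.
Trained networks look in the newest picture that a camera, given by its name, has taken for a name from the list of things; names that differ only in an ending like _2 or _b are one class to them, and where a whole thing is asked for, a point or a joint stands for the part that bears it (a point fixed in the world has none). Each returns a list of dicts, best first, with "score" (0 to 1); they miss things now and then, are a little off and sometimes report something else, mostly with a low value. They report only what shows in the picture. A call takes as long as a camera call. They do not tell look-alikes from the thing itself.
- recognise(camera, name): "rect" ([left, top, width, height] in pixels, round what is visible of it).
- silhouettes(camera, name): "region" (400x640 bool, what is visible of it) and "rect" ([left, top, width, height] in pixels, round what is visible of it).
- mark_of(camera, name): "xy" ([column, row] in pixels: a listed point, or the origin of a listed thing).
The state is a dict: "t": time; "joint_pos": joint angles; "qvel": joint speeds; "joint_torque": joint torques, N m; "eef_pos": TCP position; "ee_rot": TCP orientation; "force": force on the tool from outside, world axes, zero at the start; "wrist_torque": the same for the moment, N m; "finger_gap": finger opening in m; "grip_force": force on a finger pad.
Only numpy, scipy, OpenCV 4.12 (cv2) and the standard library are available. Lean on these libraries where they do the work, as an engineer would, in place of code of your own. Each camera call takes 0.05 s, during which the arm holds its last target. There are 200 camera calls.

## Task

Get this batch of resin-mounted metal sections photographed: free the clamp of the microscope's specimen carriage, draw the carriage all the way out from under the camera head and clamp it there for loading, tip the dust lid off its tray and lay the lid flat on the bench, right way up, then stand every mount from the bench in the tray with its polished face up. Then free the clamp, slide the carriage all the way back to its stop under the camera, turn the clamp tight again, and press the capture plunger fully down, leaving everything like that. Do not drag the carriage while it is clamped, do not knock the camera head, and leave the mouse, the loupe and the wooden case alone.

Things in the scene. Friction and masses are not known exactly. Their poses are not given: they have to be found in the camera images.
- station: Microscope station, fixed. Origin on the bench under the rail; y runs along the rail, x points away from the robot at yaw 0. Dark base plate 150 mm (x), y from -220 to +320 mm, 12 mm thick; aluminium rail 50 mm wide, top at 30 mm; at y = +275 mm a steel column 38 mm thick, 412 mm high, whose boom holds the camera head over y = +125 mm.
- camera_head: Camera head fixed to the station: black barrel up to 60 mm in diameter, vertical, over station x = 0, y = +125 mm. Origin on the bench below the lens. Lens end 142 mm above the bench, barrel top 360 mm; its boom runs towards station +y, 220 to 300 mm above the bench.
- carriage (a joint): Specimen carriage on the rail, m: 0 = against its stop, tray under the camera; 0.17 = drawn all the way out to station -y, for loading. Starts at 0. About 3 N slides it when the clamp is free; tight, it holds over 40 N. A black plate 116 mm wide (x), from +68 to -155 mm (y) of the tray's centre, its top 3 mm below the tray's floor.
- tray (a point): Centre of the floor of the carriage's shallow aluminium tray (46 mm above the bench); axes as the station's. Inside 104 mm (x) by 124 mm (y); walls 4 mm thick, 9 mm high above the floor. It moves with the carriage.
- clamp (a joint): Angle of the carriage's clamp knob, in rad: 0 = tight (end stop), grows counter-clockwise seen from above; end stop at 1.5. The clamp bites below about 0.55 and is free above 0.6. Turning takes up to 0.3 N m. It stays where it is left.
- clamp_grip (a point): On the clamp knob's vertical axis, 2 mm below the top of its bar, 125 mm from the tray's centre towards -y, 31 mm above the tray's floor. T-knob on the carriage: black hub 36 mm in diameter, 12 mm high (top 55 mm above bench), on it a metal bar 46 mm long, 12 thick, 24 high, lying along this point's x axis (station x at clamp 0). The carriage can be slid by holding it.
- lid: Loose white dust lid, 110 to 180 g, over the tray's rim at the start. Origin: centre of its underside (lower edge of skirt, 1 mm above the tray's floor when seated). 124 mm (x) by 144 mm (y), top 12 mm above the origin; skirt 8 mm deep, 3 mm thick, 3 mm play round the rim. At x = +45 mm a black grip ridge along y, 50 mm long, 10 thick, from 12 to 34 mm above the origin.
- mount0: A metallographic mount: black resin cylinder 30 mm in diameter, 25 mm high, about 45 g, with a polished steel section set in its top face. Origin at the centre of its underside, z up through the polished face. Three to five such mounts, all alike, stand on the bench.
- mount1: A metallographic mount: black resin cylinder 30 mm in diameter, 25 mm high, about 45 g, with a polished steel section set in its top face. Origin at the centre of its underside, z up through the polished face. Three to five such mounts, all alike, stand on the bench.
- mount2: A metallographic mount: black resin cylinder 30 mm in diameter, 25 mm high, about 45 g, with a polished steel section set in its top face. Origin at the centre of its underside, z up through the polished face. Three to five such mounts, all alike, stand on the bench.
- mount3: A metallographic mount: black resin cylinder 30 mm in diameter, 25 mm high, about 45 g, with a polished steel section set in its top face. Origin at the centre of its underside, z up through the polished face. Three to five such mounts, all alike, stand on the bench.
- mount4: A metallographic mount: black resin cylinder 30 mm in diameter, 25 mm high, about 45 g, with a polished steel section set in its top face. Origin at the centre of its underside, z up through the polished face. Three to five such mounts, all alike, stand on the bench.
- plunger (a joint): Travel of the capture trigger's plunger, in m: 0 = up, 0.010 = pressed down to its stop. Its spring pushes back with 2 N at the top and 6 N at the stop.
- plunger_top (a point): Centre of the top of the plunger's black mushroom head (40 mm in diameter), 64 mm above the bench when up. It stands on a grey box 76 by 76 mm, 30 mm high, fixed on the bench; the plunger moves straight down.
- mouse: Black computer mouse lying on the bench, about 62 mm across and 33 mm high, a bystander. Origin at the centre of its underside.
- loupe: Small black loupe standing on the bench, 36 mm in diameter, 42 mm high, a bystander. Origin at the centre of its underside.
- block_case: Flat wooden case 70 by 45 mm, 18 mm high, lying on the bench, a bystander. Origin at the centre of its underside.
Things that resemble listed ones, but are neither listed nor needed, are in the scene too. Of the things shaped like the part that bears plunger, the grey one is meant.

How it is judged:
On the way, in this order (a step that is already met when the one before it is completed fails the run):
1. The carriage is drawn all the way out from under the camera and clamped there (value of joint carriage above 0.155 m and value of joint clamp below 0.25 rad), for 0.2 s.
2. The dust lid is off and lies flat on the bench, right way up (height (world z) of lid below 0.006 m and angle between lid's own z axis and vertical below 0.08 rad and linear speed of lid below 0.03 m/s), for 0.2 s.
3. Every mount stands in the tray, polished face up, let go (x of mount0 in the frame of tray between -0.045 and 0.045 m and y of mount0 in the frame of tray between -0.055 and 0.055 m and z of mount0 in the frame of tray between -0.006 and 0.006 m and angle between each of mount0, mount1, mount2, mount3, mount4's own z axis and vertical below 0.12 rad and linear speed of each of mount0, mount1, mount2, mount3, mount4 below 0.03 m/s and x of mount1 in the frame of tray between -0.045 and 0.045 m and y of mount1 in the frame of tray between -0.055 and 0.055 m and z of mount1 in the frame of tray between -0.006 and 0.006 m and x of mount2 in the frame of tray between -0.045 and 0.045 m and y of mount2 in the frame of tray between -0.055 and 0.055 m and z of mount2 in the frame of tray between -0.006 and 0.006 m and x of mount3 in the frame of tray between -0.045 and 0.045 m and y of mount3 in the frame of tray between -0.055 and 0.055 m and z of mount3 in the frame of tray between -0.006 and 0.006 m and x of mount4 in the frame of tray between -0.045 and 0.045 m and y of mount4 in the frame of tray between -0.055 and 0.055 m and z of mount4 in the frame of tray between -0.006 and 0.006 m and contact force between the fingers and mount0 below 0.2 N and contact force between the fingers and mount1 below 0.2 N and contact force between the fingers and mount2 below 0.2 N and contact force between the fingers and mount3 below 0.2 N and contact force between the fingers and mount4 below 0.2 N), for 0.2 s.
4. The loaded carriage is back at its stop under the camera with the clamp tight (value of joint carriage below 0.005 m and value of joint clamp below 0.25 rad and x of mount0 in the frame of tray between -0.045 and 0.045 m and y of mount0 in the frame of tray between -0.055 and 0.055 m and z of mount0 in the frame of tray between -0.006 and 0.006 m and angle between each of mount0, mount1, mount2, mount3, mount4's own z axis and vertical below 0.12 rad and linear speed of each of mount0, mount1, mount2, mount3, mount4 below 0.03 m/s and x of mount1 in the frame of tray between -0.045 and 0.045 m and y of mount1 in the frame of tray between -0.055 and 0.055 m and z of mount1 in the frame of tray between -0.006 and 0.006 m and x of mount2 in the frame of tray between -0.045 and 0.045 m and y of mount2 in the frame of tray between -0.055 and 0.055 m and z of mount2 in the frame of tray between -0.006 and 0.006 m and x of mount3 in the frame of tray between -0.045 and 0.045 m and y of mount3 in the frame of tray between -0.055 and 0.055 m and z of mount3 in the frame of tray between -0.006 and 0.006 m and x of mount4 in the frame of tray between -0.045 and 0.045 m and y of mount4 in the frame of tray between -0.055 and 0.055 m and z of mount4 in the frame of tray between -0.006 and 0.006 m), for 0.2 s.
5. The capture plunger is pressed fully down with the carriage home and clamped (all of step 4 and value of joint plunger above 0.0085 m), for 0.05 s.
At the end, for the whole second after the job is handed in: Mounts stand polished face up in the tray (6 mm off floor, 45 mm in x and 55 mm in y of its centre, 0.12 rad); carriage within 5 mm of its camera stop; clamp below 0.25 rad; the plunger was then pressed to 1.5 mm of its stop and is up; lid flat on the bench; all let go, at rest (all of step 2 and all of step 4 and value of joint plunger below 0.003 m); the robot touches nothing.
It fails at once if The carriage is dragged while its clamp is tight (value of joint clamp below 0.3 rad and value of joint carriage between 0.015 and 0.155 m and (velocity of joint carriage above 0.05 m/s or velocity of joint carriage below -0.05 m/s)).
It fails at once if The camera head is knocked (contact force between any of the arm, the fingers, lid and camera_head above 5 N).
It fails at once if A bystander (mouse, loupe, wooden case) is shifted by more than 25 mm (distance of any of mouse, loupe, block_case from where it was at the start of the episode above 0.025 m).
Of mount0, mount1, mount2, mount3, mount4 only 3 to 5 are there at a start; the rules pass over those that are not, and their reading is None.
At some moment in a run one of mount0, mount1, mount2, mount3, mount4 may be knocked a few centimetres aside while the robot is not near it.
It also fails if it takes over 210 s, if anything falls off the work surface, if the arm or the gripper's body presses on something with over 40 N, if the wrist force passes 120 N, or if a joint passes its speed limit or range.

## Working session

There is one attempt and no reset: what is moved stays moved. The work goes in short steps, Python scripts to look and compute and a tool call to move; the robot and the scene stay as the last step left them, time stands still between calls to the robot, and variables do not carry over. Pictures are saved under pics/ and viewed, at most 14 in all, crops included, and the job is handed in when it is done.

Besides the shell and the picture viewer there is one more tool, called after "Call:" by a JSON object that holds its "fn" and its "kwargs". carry_out: Moves the arm, as the interface text tells. Its arguments: {"type":"object","properties":{"motion":{"type":"array","items":{"type":"array"}}},"required":["motion"]}

```bash
mkdir -p pics; cat > h.py <<'E'
from plant import *
import numpy as np, cv2
def snap(c,fn=None):
    p,d=read_camera(c); P=camera_params(c)
    if fn: cv2.imwrite('pics/'+fn,p[:,:,::-1])
    return p,d,P
def ray(P,u,v):
    K=np.array([[P['fx'],0,P['cx']],[0,P['fy'],P['cy']],[0,0,1.]])
    n=cv2.undistortPoints(np.array([[[u,v]]],float),K,np.array(P['dist_coeffs'],float))[0,0]
    return np.array([n[0],n[1],1.])
def world(P,u,v,depth):
    return np.array(P['R']).T@(ray(P,u,v)*depth-np.array(P['t']))
def onz(P,u,v,z):
    R=np.array(P['R']);C=-R.T@np.array(P['t']);r=R.T@ray(P,u,v)
    return C+r*(z-C[2])/r[2]
def cloud(P,d,mask=None):
    m=d>0
    if mask is not None: m&=mask
    v,u=np.nonzero(m)
    K=np.array([[P['fx'],0,P['cx']],[0,P['fy'],P['cy']],[0,0,1.]])
    n=cv2.undistortPoints(np.stack([u,v],1)[:,None].astype(float),K,np.array(P['dist_coeffs'],float))[:,0]
    X=np.c_[n,np.ones(len(n))]*d[v,u][:,None]
    return (X-np.array(P['t']))@np.array(P['R']),u,v
def proj(P,X):
    R=np.array(P['R']);rv=cv2.Rodrigues(R)[0]
    K=np.array([[P['fx'],0,P['cx']],[0,P['fy'],P['cy']],[0,0,1.]])
    return cv2.projectPoints(np.array(X,float).reshape(-1,1,3),rv,np.array(P['t'],float),K,np.array(P['dist_coeffs'],float))[0][:,0]
E
python3 - <<'E'
from h import *
o=get_obs();print(o)
for c in ['scene','top']:
    p,d,P=snap(c,c+'0.png')
    R=np.array(P['R']);print(c,-R.T@np.array(P['t']),R[2],P['fx'])
    for n in ['mount0','lid','clamp_grip','plunger_top','mouse','loupe','block_case','tray','camera_head','station']:
        for m in mark_of(c,n):
            u,v=m['xy'];i,j=int(np.clip(v,0,399)),int(np.clip(u,0,639))
            print(n,round(m['score'],2),np.round(m['xy']),np.round(world(P,u,v,d[i,j]),3),np.round(onz(P,u,v,0),3))
E
```

```text
{'t': 0.0, 'joint_pos': array([-1.33002419,  0.46839625, -0.01159525,  1.60366667,  0.0060051 ,
        1.07142409, -0.05633269]), 'qvel': array([ 0.00080413, -0.00090557,  0.0023018 ,  0.00105088,  0.00133567,
        0.00089832,  0.00089939]), 'joint_torque': array([ 9.45695319e-05, -5.32388628e+01,  2.12136749e-02, -2.51304656e+01,
        1.13839551e-02,  7.65271252e-03,  4.07282101e-07]), 'eef_pos': array([0.18190301, 0.62345681, 0.25230811]), 'ee_rot': array([ 1.41460284e-01,  9.89943495e-01, -9.27837998e-04, -6.36843051e-05]), 'force': array([-0.57287688,  0.31783829, -0.04401472]), 'wrist_torque': array([0.0526269 , 0.00433815, 0.0551517 ]), 'grip_force': 0.0, 'finger_gap': 0.08549991869540438}
scene [ 1.41389295 -0.40513196  1.02054675] [-0.65349652  0.3251143  -0.68355174] 456.3798163236893
mount0 0.62 [240. 231.] [ 0.463 -0.187  0.015] [ 0.449 -0.184  0.   ]
mount0 0.58 [255. 223.] [ 0.447 -0.136  0.011] [ 0.436 -0.133  0.   ]
mount0 0.55 [209. 227.] [ 0.412 -0.269  0.02 ] [ 0.392 -0.266  0.   ]
lid 0.62 [352. 219.] [0.597 0.119 0.055] [0.55  0.149 0.   ]
lid 0.35 [211. 22
[... 1309 characters left out ...]
0.444 0.298 0.   ]
plunger_top 0.47 [220. 164.] [0.656 0.437 0.058] [0.673 0.451 0.   ]
plunger_top 0.45 [255. 251.] [0.306 0.291 0.06 ] [0.311 0.3   0.   ]
plunger_top 0.43 [218. 202.] [0.506 0.446 0.038] [0.513 0.455 0.   ]
mouse 0.74 [224. 247.] [0.325 0.417 0.032] [0.328 0.425 0.   ]
mouse 0.5 [295. 178.] [0.564 0.132 0.166] [0.607 0.144 0.   ]
loupe 0.5 [439. 183.] [ 0.568 -0.433  0.045] [ 0.579 -0.445  0.   ]
block_case 0.77 [455. 219.] [ 0.427 -0.494  0.016] [ 0.429 -0.499  0.   ]
block_case 0.69 [443. 185.] [ 0.56  -0.449  0.039] [ 0.569 -0.46   0.   ]
camera_head 0.81 [300. 180.] [0.586 0.119 0.053] [0.599 0.122 0.   ]
station 0.65 [330. 176.] [0.59  0.001 0.084] [0.612 0.    0.   ]
```

```bash
python3 - <<'E'
import cv2
a=cv2.imread('pics/scene0.png');cv2.imwrite('pics/s_c.png',cv2.resize(a[120:340,90:530],None,fx=1.8,fy=1.8,interpolation=3))
a=cv2.imread('pics/top0.png');cv2.imwrite('pics/t_c.png',cv2.resize(a[130:290,160:480],None,fx=2.5,fy=2.5,interpolation=3))
E
```

```text
(no output)
```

View pics/s_c.png

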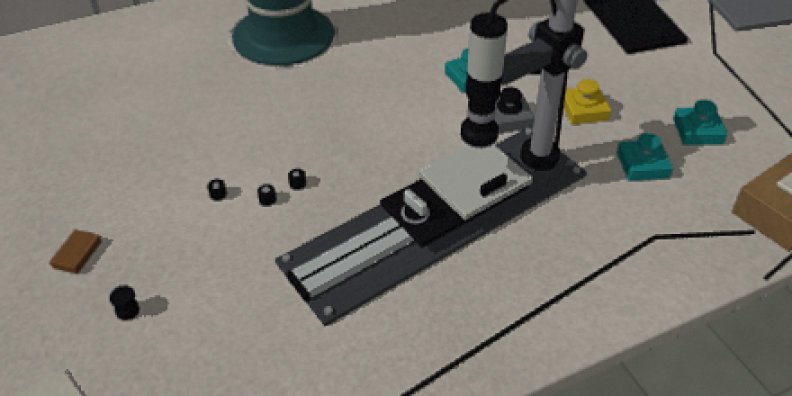

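View pics/t_c.png

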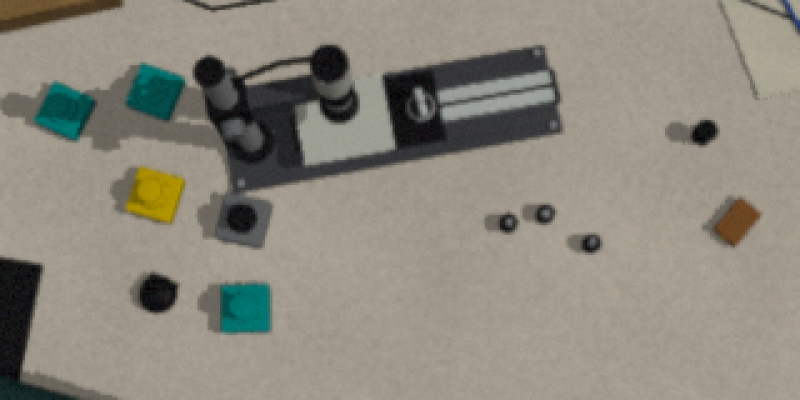

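Look-alikes:
- Plunger boxes in the top view: grey (256,218), yellow (222,208), and teal at (222,166), (186,173) and (258,253). I choose the grey one.
- The knob-like hit at (440,183) is the loupe. The real knob is at (329,172).
- Mounts are at (363,218), (377,217) and (393,223).

The loupe is at (441,183), the mouse at (224,247), and the wooden case at (455,219). I'm moving the wrist camera towards the knob for the close check.

Call:
{"fn": "carry_out", "kwargs": {"motion": [[[0.03,-0.04,0],[0,0,-0.171],1],[[0.03,-0.04,0],[0,0,-0.171],1],[[0.03,-0.04,0],[0,0,-0.171],1],[[0.03,-0.04,0],[0,0,-0.171],1],[[0.03,-0.04,0],[0,0,-0.171],1],[[0.03,-0.04,0],[0,0,-0.171],1],[[0.03,-0.04,0],[0,0,-0.171],1],[[0.03,-0.04,0],[0,0,-0.171],1]]}}

```text
t: 2.1
eef_pos: [0.4229, 0.3027, 0.2536]
ee_rot: [0.737, 0.676, 0.0, -0.0]
force: [-0.2, 0.5, 0.1]
finger_gap: 0.0855
grip_force: 0.0
```

Call:
{"fn": "carry_out", "kwargs": {"motion": [[[0.01,-0.0375,0],[0,0,-0.171],0.6],[[0.01,-0.0375,0],[0,0,-0.171],0.6],[[0.01,-0.0375,0],[0,0,-0.171],0.6],[[0.01,-0.0375,0],[0,0,-0.171],0.6],[[0.01,-0.0375,0],[0,0,-0.171],0.6],[[0.01,-0.0375,0],[0,0,-0.171],0.6],[[0.01,-0.0375,0],[0,0,-0.171],0.6],[[0.01,-0.0375,0],[0,0,-0.171],0.6]]}}

```text
t: 3.1
eef_pos: [0.5023, 0.0029, 0.2536]
ee_rot: [0.998, 0.058, 0.0, -0.0]
force: [0.6, 0.9, 0.9]
finger_gap: 0.0511
grip_force: 0.0
```

```bash
python3 - <<'E'
from h import *
o=get_obs();print(o['t'],o['eef_pos'],o['ee_rot'],o['joint_pos'])
p,d,P=snap('wrist','w1.png')
R=np.array(P['R']);print(-R.T@np.array(P['t']),R[2])
for n in ['clamp_grip','lid','tray','mount0']:
    for m in mark_of('wrist',n): print(n,m['score'],m['xy'],onz(P,*m['xy'],.077))
X,u,v=cloud(P,d)
for lo,hi in [(.066,.09),(.055,.063)]:
    s=(X[:,2]>lo)&(X[:,2]<hi); print(lo,s.sum(),X[s].min(0) if s.any() else '',X[s].max(0) if s.any() else '')
E
```

```text
3.1 [0.50233861 0.00293503 0.25359395] [ 9.98305100e-01  5.81957712e-02  3.44362512e-04 -2.48770808e-04] [-0.73187165  0.2529277   0.77628542  1.99721268 -0.21453044  0.97219731
 -1.30403351]
[0.58495636 0.00705818 0.37450261] [-0.31681256 -0.03613763 -0.94779949]
clamp_grip 0.58 [330.4, 71.2] [0.61635767 0.00142958 0.077     ]
lid 0.7 [214.3, 84.3] [0.59352962 0.11185692 0.077     ]
tray 0.3 [74.7, 203.0] [0.45493855 0.27110581 0.077     ]
mount0 0.73 [408.7, 227.7] [ 0.46426305 -0.10496757  0.077     ]
mount0 0.67 [449.1, 224.9] [ 0.47227794 -0.15017344  0.077     ]
mount0 0.55 [492.2, 258.6] [ 0.43483709 -0.21298253  0.077     ]
0.066 1364 [ 0.59414129 -0.01011477  0.06603354] [0.64914685 0.15376895 0.08285695]
0.055 13240 [ 0.28695877 -0.01734327  0.05500139] [0.6678652  0.30496573 0.06299966]
```

View pics/w1.png

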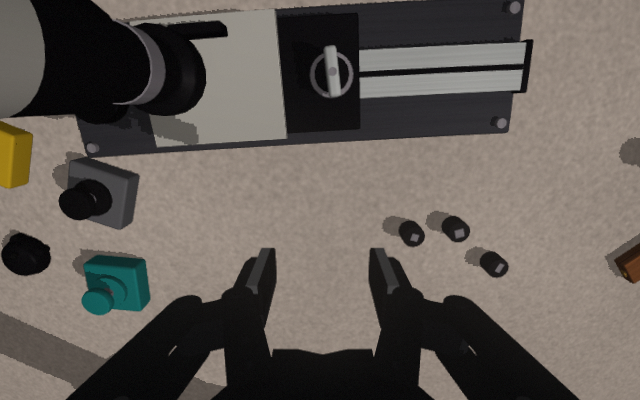

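The wrist view shows the knob bar at (331,70), the white lid with its ridge at (190,30), the camera head on the left, the grey plunger at (85,200) and three mounts at (410,232), (455,228) and (493,264). Next I fit the knob, the lid and the rail direction.

```bash
python3 - <<'E'
from h import *
p,d,P=snap('wrist')
X,u,v=cloud(P,d)
s=(X[:,2]>.070)&(X[:,2]<.09)&(u>300)&(u<360)&(v<120)
B=X[s]; r=cv2.minAreaRect(B[:,:2].astype(np.float32)*1000);print('bar',s.sum(),r,np.median(B[:,2]),B[:,:2].mean(0))
# lid edge (right edge pixels) & rail edges: white lid mask
g=p.sum(2)[v,u]
s=(X[:,2]>.053)&(X[:,2]<.064)&(g>330)&(u>120)&(u<300)&(v<150)
r=cv2.minAreaRect(X[s][:,:2].astype(np.float32)*1000);print('lid',s.sum(),r,np.median(X[s][:,2]))
# rail end corners & base corners
for q,z in [((526,44),.03),((524,91),.03),((360,49),.03),((360,97),.03),((508,131),.012),((522,0),.012),((90,157),.012),((287,139),.059),((276,10),.059),((156,146),.059)]:
    print(q,np.round(onz(P,*q,z),4))
# ridge
s=(X[:,2]>.070)&(X[:,2]<.09)&(u>120)&(u<240)&(v<60); B=X[s]; print('ridge',s.sum(),B.min(0),B.max(0),cv2.minAreaRect(B[:,:2].astype(np.float32)*1000))
E
```

```text
bar 605 ((615.2567749023438, 8.017590522766113), (45.68732833862305, 11.171562194824219), 14.335286140441895) 0.07815049702337099 [0.61576895 0.00834274]
lid 10758 ((593.4600219726562, 130.15594482421875), (124.13719177246094, 143.72518920898438), 10.101137161254883) 0.05850809735360234
(526, 44) [ 0.6752 -0.1961  0.03  ]
(524, 91) [ 0.628  -0.2096  0.03  ]
(360, 49) [ 0.6451 -0.0171  0.03  ]
(360, 97) [ 0.5965 -0.0251  0.03  ]
(508, 131) [ 0.5822 -0.2168  0.012 ]
(522, 0) [ 0.7221 -0.1887  0.012 ]
(90, 157) [0.4848 0.306  0.012 ]
(287, 139) [0.5434 0.0494 0.059 ]
(276, 10) [0.6636 0.0707 0.059 ]
(156, 146) [0.5188 0.1919 0.059 ]
ridge 686 [0.63061192 0.11309061 0.07002478] [0.64591616 0.16261471 0.08269708] ((637.38037109375, 137.8472137451172), (10.677083015441895, 49.22493362426758), 9.469792366027832)
```

Station yaw is about 10°, the knob is at (0.6155, 0.008), and the lid centre is at (0.5935, 0.130). Now I go over the knob, descend and grip.

Call:
{"fn": "carry_out", "kwargs": {"motion": [[[0.038,0.002,0],[0,0,0.05],0.6],[[0.038,0.002,0],[0,0,0.05],0.6],[[0.037,0.001,0],[0,0,0],0.6],[[0,0,-0.05],[0,0,0],0.6],[[0,0,-0.05],[0,0,0],0.6],[[0,0,-0.04],[0,0,0],0.6],[[0,0,-0.022],[0,0,0],0.6],[[0,0,-0.0116],[0,0,0],0.6]]}}

```text
t: 4.4
eef_pos: [0.615, 0.0098, 0.0789]
ee_rot: [0.994, 0.111, -0.0, -0.0]
force: [0.3, -0.1, 0.5]
finger_gap: 0.0513
grip_force: 0.0
```

Call:
{"fn": "carry_out", "kwargs": {"motion": [[[0,0,0],[0,0,0],0],[[0,0,0],[0,0,0],0],[[0,0,0],[0,0,0],0],[[0,0,0],[0,0,0],0]]}}

```text
t: 4.9
eef_pos: [0.6165, 0.0071, 0.0814]
ee_rot: [0.994, 0.11, 0.002, 0.001]
force: [1.2, -5.7, 4.7]
finger_gap: 0.0105
grip_force: 62.2
```

Call:
{"fn": "carry_out", "kwargs": {"motion": [[[0,0,0],[0,0,0.15],0],[[0,0,0],[0,0,0.15],0],[[0,0,0],[0,0,0.15],0],[[0,0,0],[0,0,0.15],0],[[0,0,0],[0,0,0.15],0],[[0,0,0],[0,0,0.15],0],[[0,0,0],[0,0,0.15],0],[[0,0,0],[0,0,0],0]]}}

```text
t: 5.9
eef_pos: [0.6157, 0.0078, 0.0814]
ee_rot: [0.805, 0.594, 0.001, 0.001]
force: [-1.1, -4.0, 7.2]
finger_gap: 0.011
grip_force: 62.5
```

```bash
python3 - <<'E'
from h import *
o=get_obs();a=o['ee_rot'];print(o['eef_pos'],a,o['joint_pos'],o['wrist_torque'],np.degrees(np.arctan2(2*a[1]**2-1,2*a[0]*a[1])))
E
```

```text
[0.61570304 0.00782048 0.08137268] [8.04726752e-01 5.93644752e-01 6.47009777e-04 5.86946543e-04] [-0.29862315  0.63762857  0.31118037  1.81808013 -0.27746592  0.72680862
 -0.13596803] [-0.62159143  0.34396512  0.16793024] -17.167850011341283
```

Call:
{"fn": "carry_out", "kwargs": {"motion": [[[0.0037,-0.0211,0],[0,0,0],0],[[0.0037,-0.0211,0],[0,0,0],0],[[0.0037,-0.0211,0],[0,0,0],0],[[0.0037,-0.0211,0],[0,0,0],0],[[0.0037,-0.0211,0],[0,0,0],0],[[0.0037,-0.0211,0],[0,0,0],0],[[0.0037,-0.0211,0],[0,0,0],0],[[0.0037,-0.0211,0],[0,0,0],0]]}}

```text
t: 6.9
eef_pos: [0.6451, -0.1587, 0.0814]
ee_rot: [0.804, 0.594, 0.001, -0.001]
force: [-2.4, 1.4, 7.0]
finger_gap: 0.0104
grip_force: 62.7
```

Call:
{"fn": "carry_out", "kwargs": {"motion": [[[0,0,0],[0,0,0],0],[[0,0,0],[0,0,0],0]]}}

```text
t: 7.15
eef_pos: [0.6453, -0.1602, 0.0814]
ee_rot: [0.805, 0.594, 0.001, 0.001]
force: [-1.4, -2.0, 5.5]
finger_gap: 0.0108
grip_force: 62.6
```

Call:
{"fn": "carry_out", "kwargs": {"motion": [[[0,0,0],[0,0,-0.15],0],[[0,0,0],[0,0,-0.15],0],[[0,0,0],[0,0,-0.15],0],[[0,0,0],[0,0,-0.15],0],[[0,0,0],[0,0,-0.15],0],[[0,0,0],[0,0,-0.15],0],[[0,0,0],[0,0,-0.15],0],[[0,0,0],[0,0,-0.03],0]]}}

```text
t: 8.15
eef_pos: [0.6454, -0.1604, 0.0814]
ee_rot: [0.995, 0.095, 0.001, 0.001]
force: [-0.8, -2.1, 6.4]
finger_gap: 0.011
grip_force: 62.7
```

Call:
{"fn": "carry_out", "kwargs": {"motion": [[[0,0,0],[0,0,0],0],[[0,0,0],[0,0,0],0.5],[[0,0,0],[0,0,0],0.5],[[0,0,0.02],[0,0,0],0.5],[[0,0,0.04],[0,0,0],0.6],[[0,0,0.05],[0,0,0],0.6],[[0,0,0.05],[0,0,0],0.6],[[-0.04,0,0.04],[0,0,0],0.6]]}}

```text
t: 9.15
eef_pos: [0.6064, -0.1594, 0.2831]
ee_rot: [0.995, 0.097, 0.002, 0.001]
force: [0.1, 0.2, 0.7]
finger_gap: 0.0513
grip_force: 0.0
```

```bash
python3 - <<'E'
from h import *
o=get_obs();print(o['t'],o['eef_pos'],o['ee_rot'],o['joint_pos'])
p,d,P=snap('wrist','w2.png')
X,u,v=cloud(P,d)
for n in ['clamp_grip','lid']:
    for m in mark_of('wrist',n): print(n,m['score'],m['xy'],onz(P,*m['xy'],.077))
st=np.array([.6155,.008]);c,s_=np.cos(.1755),np.sin(.1755)
L=(X[:,:2]-st)@np.array([[c,-s_],[s_,c]]) 
s=(X[:,2]>.070)&(X[:,2]<.09)&(abs(L[:,0])<.03)&(abs(L[:,1]+.17)<.03);print('bar',s.sum(),cv2.minAreaRect(X[s][:,:2].astype(np.float32)*1000))
s=(X[:,2]>.066)&(X[:,2]<.09)&(abs(L[:,0]-.045)<.02)&(abs(L[:,1]+.045)<.04);print('ridge',s.sum(),cv2.minAreaRect(X[s][:,:2].astype(np.float32)*1000),X[s][:,2].max())
s=(X[:,2]>.053)&(X[:,2]<.064)&(p.sum(2)[v,u]>330)&(abs(L[:,0])<.08)&(abs(L[:,1]+.045)<.09);print('lid',s.sum(),cv2.minAreaRect(X[s][:,:2].astype(np.float32)*1000))
E
```

```text
9.15 [ 0.60636888 -0.15938662  0.28305698] [9.95311273e-01 9.67007527e-02 1.93653093e-03 8.26840765e-04] [-0.32857472  0.46225472  0.73024533  1.67220687 -0.33503373  1.13193856
 -0.88452006]
clamp_grip 0.85 [331.7, 147.2] [ 0.64034835 -0.16564691  0.077     ]
lid 0.57 [229.9, 144.5] [ 0.62180124 -0.05057741  0.077     ]
bar 414 ((641.4766235351562, -163.2916259765625), (44.80449676513672, 11.280158996582031), 10.93307876586914)
ridge 478 ((666.3746948242188, -35.787933349609375), (26.618330001831055, 52.40182876586914), 9.102628707885742) 0.08805927386986442
lid 7002 ((619.5521850585938, -42.32972717285156), (124.18234252929688, 144.76348876953125), 9.558026313781738)
```

View pics/w2.png

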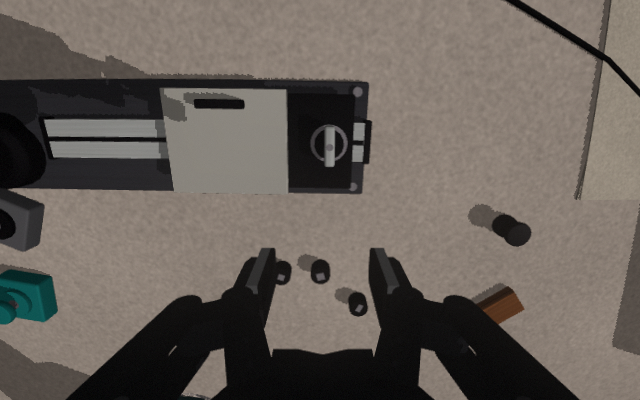

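The clamp reads about 0.01 rad and the carriage about 0.17 m. The ridge is at (0.668, -0.031), seen at pixel (219,103). Now the lid.

Call:
{"fn": "carry_out", "kwargs": {"motion": [[[0.0077,0.016,-0.018],[0,0,0.17],0.6],[[0.0077,0.016,-0.018],[0,0,0.17],0.6],[[0.0077,0.016,-0.018],[0,0,0.17],0.6],[[0.0077,0.016,-0.018],[0,0,0.17],0.6],[[0.0077,0.016,-0.018],[0,0,0.17],0.6],[[0.0077,0.016,-0.018],[0,0,0.17],0.6],[[0.0077,0.016,-0.018],[0,0,0.17],0.6],[[0.0077,0.016,-0.018],[0,0,0.17],0.6]]}}

```text
t: 10.3
eef_pos: [0.6664, -0.0306, 0.1341]
ee_rot: [0.712, 0.702, -0.0, -0.001]
force: [0.1, -0.6, -0.2]
finger_gap: 0.0511
grip_force: 0.0
```

Call:
{"fn": "carry_out", "kwargs": {"motion": [[[0,0,-0.02],[0,0,0.1],0.6],[[0,0,-0.02],[0,0,0.092],0.6],[[0,0,-0.012],[0,0,0],0.6],[[0,0,-0.004],[0,0,0],0.6],[[0,0,0],[0,0,0],0],[[0,0,0],[0,0,0],0],[[0,0,0],[0,0,0],0],[[0,0,0],[0,0,0],0]]}}

```text
t: 11.3
eef_pos: [0.6672, -0.0321, 0.0817]
ee_rot: [0.644, 0.765, 0.001, 0.001]
force: [-1.1, 0.5, 5.9]
finger_gap: 0.0087
grip_force: 59.3
```

Call:
{"fn": "carry_out", "kwargs": {"motion": [[[0,0,0.01],[0,0,0],0],[[0,0,0.015],[0,0,0],0],[[0,0,0.02],[0,0,0],0],[[0,0,0.02],[0,0,0],0],[[0,0,0],[0,0,0],0],[[0,0,0],[0,0,0],0]]}}

```text
t: 12.05
eef_pos: [0.6659, -0.0317, 0.1445]
ee_rot: [0.643, 0.766, -0.0, -0.0]
force: [-0.5, -0.1, -1.6]
finger_gap: 0.0086
grip_force: 58.6
```

```bash
python3 - <<'E'
from h import *
o=get_obs();print(o['eef_pos'],o['ee_rot'],o['joint_pos'],o['force'],o['wrist_torque'])
snap('wrist','w3.png')
E
```

```text
[ 0.66592353 -0.03168612  0.14454961] [ 6.43379755e-01  7.65547153e-01 -8.26128286e-05 -2.01471696e-04] [-0.19373207  0.61833205  0.271114    1.65449642 -0.20021894  0.8965165
  0.32808486] [-0.50175121 -0.08704186 -1.56157525] [0.00887898 0.01926555 0.0056413 ]
```

View pics/w3.png

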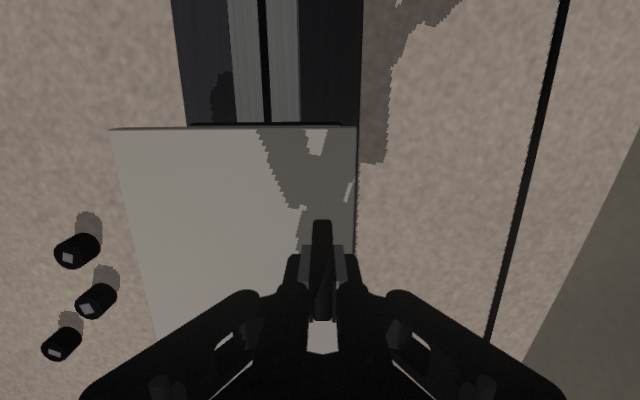

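The lid is held level by the ridge at (322,250). The open tray is underneath. I carry it to the near side, in -x first and then +y.

Call:
{"fn": "carry_out", "kwargs": {"motion": [[[-0.03,0,0],[0,0,0],0],[[-0.04,0,0],[0,0,0],0],[[-0.04,0,0],[0,0,0],0],[[-0.04,0,0],[0,0,0],0],[[-0.041,0.01,0],[0,0,0],0],[[0,0.035,0],[0,0,0],0],[[0,0.035,0],[0,0,0],0],[[0,0.03,0],[0,0,0],0]]}}

```text
t: 13.1
eef_pos: [0.4747, 0.0794, 0.1442]
ee_rot: [0.643, 0.766, -0.0, -0.0]
force: [0.3, 0.1, -1.4]
finger_gap: 0.0089
grip_force: 58.8
```

Call:
{"fn": "carry_out", "kwargs": {"motion": [[[0,0,-0.03],[0,0,0],0],[[0,0,-0.03],[0,0,0],0],[[0,0,-0.025],[0,0,0],0],[[0,0,-0.014],[0,0,0],0],[[0,0,-0.005],[0,0,0],0],[[0,0,0],[0,0,0],0]]}}

```text
t: 13.85
eef_pos: [0.4754, 0.0781, 0.0408]
ee_rot: [0.643, 0.765, 0.0, 0.0]
force: [0.3, -0.3, -1.5]
finger_gap: 0.0083
grip_force: 58.8
```

Call:
{"fn": "carry_out", "kwargs": {"motion": [[[0,0,-0.003],[0,0,0],0],[[0,0,-0.002],[0,0,0],0],[[0,0,-0.001],[0,0,0],0],[[0,0,0],[0,0,0],0]]}}

```text
t: 14.35
eef_pos: [0.4753, 0.0782, 0.0348]
ee_rot: [0.643, 0.766, 0.0, 0.0]
force: [-0.4, 0.9, -1.5]
finger_gap: 0.0089
grip_force: 58.9
```

Call:
{"fn": "carry_out", "kwargs": {"motion": [[[0,0,-0.0015],[0,0,0],0],[[0,0,0],[0,0,0],0]]}}

```text
t: 14.6
eef_pos: [0.4754, 0.0782, 0.0346]
ee_rot: [0.643, 0.765, 0.0, -0.0]
force: [-4.8, -1.0, 16.0]
finger_gap: 0.0088
grip_force: 61.3
```

Call:
{"fn": "carry_out", "kwargs": {"motion": [[[0,0,0.0005],[0,0,0],0.4],[[0,0,0],[0,0,0],0.4],[[0,0,0.03],[0,0,0],0.4],[[0,0,0.05],[0,0,0],0.6],[[0,0,0.06],[0,0,0],0.6],[[0,0,0.06],[0,0,0],0.6],[[0,-0.03,0.02],[0,0,0],0.6],[[0,-0.05,0],[0,0,0],0.6]]}}

```text
t: 15.6
eef_pos: [0.4765, -0.0011, 0.2558]
ee_rot: [0.642, 0.767, 0.002, 0.001]
force: [0.6, -0.3, -0.8]
finger_gap: 0.0512
grip_force: 0.0
```

Call:
{"fn": "carry_out", "kwargs": {"motion": [[[-0.005,-0.046,0],[0,0,0],0.6],[[-0.005,-0.046,0],[0,0,0],0.6],[[-0.005,-0.046,0],[0,0,0],0.6],[[-0.005,-0.046,0],[0,0,0],0.6],[[-0.005,-0.046,0],[0,0,0],0.6],[[-0.005,-0.046,0],[0,0,0],0.6],[[0,0,0],[0,0,0],0.6]]}}

```text
t: 16.48
eef_pos: [0.4438, -0.2816, 0.2536]
ee_rot: [0.646, 0.763, -0.001, 0.0]
force: [0.4, 0.2, -0.9]
finger_gap: 0.0513
grip_force: 0.0
```

```bash
cat > m.py <<'E'
from h import *
def mounts(fn=None):
    o=get_obs();a=o['ee_rot'];print(o['t'],np.round(o['eef_pos'],4),'yang',np.degrees(np.arctan2(2*a[1]**2-1,2*a[0]*a[1])))
    p,d,P=snap('wrist',fn);X,u,v=cloud(P,d)
    for m in silhouettes('wrist','mount0'):
        M=m['region'][v,u]; T=M&(X[:,2]>.021)&(X[:,2]<.029); 
        if T.sum()>20:
            c,r=cv2.minEnclosingCircle(X[T][:,:2].astype(np.float32)*1000); print('mount',round(m['score'],2),np.round(m['rect']),np.round(c,1),round(r,1),np.round(X[M][:,2].max(),4),T.sum())
        elif M.sum(): print('other',m['score'],m['rect'],np.median(X[M],0))
    return X,u,v,p,P
E
python3 - <<'E'
from m import *
X,u,v,p,P=mounts('w4.png')
s=(X[:,2]>.008)&(X[:,2]<.017)&(X[:,0]>.34)&(X[:,0]<.52)&(X[:,1]>-.03)&(X[:,1]<.17)&(p.sum(2)[v,u]>300)
print('lid',s.sum(),cv2.minAreaRect(X[s][:,:2].astype(np.float32)*1000) if s.any() else '',np.percentile(X[s][:,2],[2,50,98]))
A=np.c_[X[s][:,:2],np.ones(s.sum())];print(np.linalg.lstsq(A,X[s][:,2],rcond=None)[0])
E
```

```text
16.475 [ 0.4438 -0.2816  0.2536] yang 9.527685534545274
mount 0.89 [324.  79.  25.  32.] [ 444.7 -184.4] 14.6 0.0268 508
mount 0.77 [320.  23.  29.  29.] [ 431.  -125.2] 14.7 0.027 617
mount 0.65 [277. 132.  24.  33.] [ 397.2 -256.4] 14.9 0.0269 476Traceback (most recent call last):
  File "<stdin>", line 4, in <module>
    return _quantile_unchecked(
        a, q, axis, out, overwrite_input, method, keepdims, weights)
    return _ureduce(a,
                    func=_quantile_ureduce_func,
    ...<5 lines>...
                    overwrite_input=overwrite_input,
                    method=method)
    r = func(a, **kwargs)
    result = _quantile(arr,
                       quantiles=q,
    ...<2 lines>...
                       out=out,
                       weights=wgt)
    slices_having_nans = np.isnan(arr[-1, ...])
                                  ~~~^^^^^^^^^
IndexError: index -1 is out of bounds for axis 0 with size 0
```

View pics/w4.png

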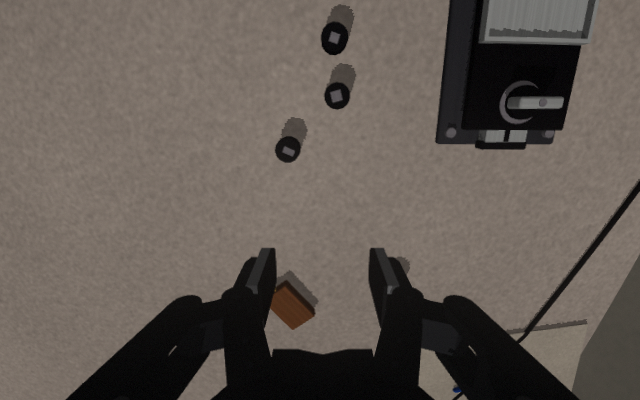

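Three mounts are standing with their faces up at (334,38), (337,96) and (288,149). The open tray is at top right. I calibrate the wrist camera's bias against the known bar position.

```bash
python3 - <<'E'
from m import *
X,u,v,p,P=mounts()
s=(X[:,2]>.070)&(X[:,2]<.09)&(abs(X[:,0]-.643)<.04)&(abs(X[:,1]+.16)<.03);print('bar',s.sum(),cv2.minAreaRect(X[s][:,:2].astype(np.float32)*1000))
E
```

```text
16.575 [ 0.445  -0.2775  0.2532] yang 9.867047110558348
mount 0.77 [322.  27.  25.  32.] [ 431.  -127.4] 14.6 0.0266 605
mount 0.65 [276. 136.  24.  30.] [ 397.1 -258.3] 14.9 0.0271 469
bar 582 ((644.360595703125, -158.7773895263672), (45.94171142578125, 11.736275672912598), 11.000495910644531)
```

Call:
{"fn": "carry_out", "kwargs": {"motion": [[[-0.024,0.01,-0.03],[0,0,0],0.8],[[-0.024,0.011,-0.04],[0,0,0],0.8],[[0,0,-0.05],[0,0,0],0.8],[[0,0,-0.05],[0,0,0],0.8],[[0,0,-0.04],[0,0,0],0.8],[[0,0,-0.0185],[0,0,0],0.8],[[0,0,0],[0,0,0],0.8]]}}

```text
t: 17.55
eef_pos: [0.3968, -0.2552, 0.0241]
ee_rot: [0.643, 0.766, -0.0, -0.002]
force: [1.0, 0.4, -0.2]
finger_gap: 0.0685
grip_force: 0.0
```

Call:
{"fn": "carry_out", "kwargs": {"motion": [[[0,0,0],[0,0,0],0],[[0,0,0],[0,0,0],0],[[0,0,0],[0,0,0],0],[[0,0,0],[0,0,0],0],[[0,0,0],[0,0,0],0]]}}

```text
t: 18.18
eef_pos: [0.3981, -0.2568, 0.0265]
ee_rot: [0.643, 0.766, 0.001, 0.001]
force: [-1.5, 1.2, 6.7]
finger_gap: 0.0282
grip_force: 58.6
```

Call:
{"fn": "carry_out", "kwargs": {"motion": [[[0,0,0.05],[0,0,0],0],[[0,0,0.05],[0,0,0],0],[[0.0366,0.0425,0],[0,0,0],0],[[0.0366,0.0425,0],[0,0,0],0],[[0.0366,0.0425,0],[0,0,0],0],[[0.0366,0.0425,0],[0,0,0],0],[[0.0366,0.0425,0],[0,0,0],0],[[0.0366,0.0425,0],[0,0,0],0]]}}

```text
t: 19.18
eef_pos: [0.618, -0.0001, 0.1261]
ee_rot: [0.643, 0.766, 0.0, 0.0]
force: [0.8, 0.1, -0.5]
finger_gap: 0.028
grip_force: 59.3
```

```bash
python3 - <<'E'
from m import *
X,u,v,p,P=mounts('w5.png')
E
```

```text
19.175 [ 6.180e-01 -1.000e-04  1.261e-01] yang 9.926661837178182
mount 0.93 [108. 324.  40.  38.] [ 451.8 -178.6] 15.4 0.1811 356
other 0.8 [295.9, 238.1, 53.2, 69.3] [0.62240933 0.01268022 0.12379203]
mount 0.76 [ 87. 276.  48.  41.] [ 437.1 -119.9] 15.5 0.0249 646
```

View pics/w5.png

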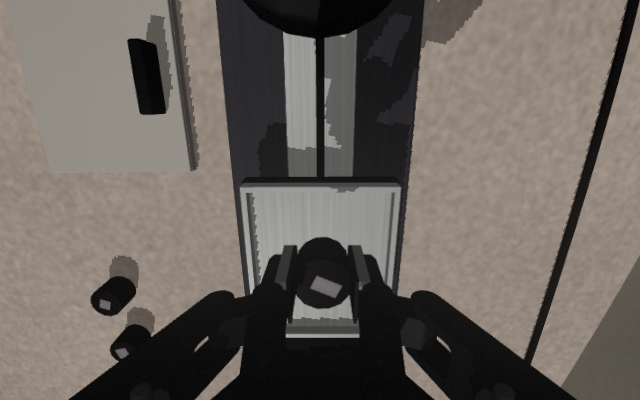

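The mount is held upright at (322,270), over the tray whose far corners are at (241,187) and (401,187). The lid lies flat at left, and two mounts remain at (113,296) and (130,342).

```bash
python3 - <<'E'
from h import *
P=camera_params('wrist')
c=np.array([onz(P,*q,.055)[:2] for q in [(241,187),(401,187)]]);print(c)
n=c[1]-c[0];n/=np.linalg.norm(n);print(np.degrees(np.arctan2(n[1],n[0])),c.mean(0)+.066*np.array([n[1],-n[0]]))
E
```

```text
[[0.56031661 0.02486116]
 [0.66903601 0.04481157]]
10.398304145306719 [ 0.62658865 -0.0300797 ]
```

Call:
{"fn": "carry_out", "kwargs": {"motion": [[[0,0,-0.02],[0,0,0],0],[[0,0,-0.02],[0,0,0],0],[[0,0,-0.008],[0,0,0],0],[[0,0,-0.003],[0,0,0],0],[[0,0,0],[0,0,0],0]]}}

```text
t: 19.9
eef_pos: [0.6169, -0.0023, 0.0742]
ee_rot: [0.644, 0.765, 0.0, 0.0]
force: [-0.2, -0.1, -0.2]
finger_gap: 0.028
grip_force: 59.4
```

Call:
{"fn": "carry_out", "kwargs": {"motion": [[[0,0,-0.0015],[0,0,0],0],[[0,0,-0.001],[0,0,0],0],[[0,0,0],[0,0,0],0]]}}

```text
t: 20.27
eef_pos: [0.6172, -0.0018, 0.0726]
ee_rot: [0.643, 0.766, 0.0, 0.0]
force: [-1.5, -0.8, 5.9]
finger_gap: 0.0279
grip_force: 60.0
```

Call:
{"fn": "carry_out", "kwargs": {"motion": [[[0,0,0.001],[0,0,0],0.55],[[0,0,0],[0,0,0],0.55],[[0,0,0.04],[0,0,0],0.55],[[0,0,0.05],[0,0,0],0.6],[[-0.029,-0.0413,0.04],[0,0,0],0.6],[[-0.029,-0.0413,0],[0,0,0],0.6],[[-0.029,-0.0413,0],[0,0,0],0.6],[[-0.029,-0.0413,0],[0,0,0],0.6]]}}

```text
t: 21.28
eef_pos: [0.5007, -0.1669, 0.2017]
ee_rot: [0.643, 0.766, 0.0, 0.0]
force: [0.1, -0.8, 0.5]
finger_gap: 0.0513
grip_force: 0.0
```

Call:
{"fn": "carry_out", "kwargs": {"motion": [[[-0.029,-0.0413,0],[0,0,0],0.6],[[-0.029,-0.0413,0],[0,0,0],0.6],[[0,0,0],[0,0,0],0.8]]}}

```text
t: 21.65
eef_pos: [0.441, -0.2519, 0.2018]
ee_rot: [0.646, 0.763, -0.0, 0.0]
force: [0.5, -0.8, 0.6]
finger_gap: 0.0672
grip_force: 0.0
```

```bash
python3 - <<'E'
from m import *
mounts('w6.png')
E
```

```text
21.65 [ 0.441  -0.2519  0.2018] yang 9.469710704959807
mount 0.93 [317.  43.  34.  32.] [ 432.2 -126.1] 15.0 0.0269 818
mount 0.75 [321. 110.  29.  32.] [ 446.2 -185.3] 14.6 0.027 650
```

Call:
{"fn": "carry_out", "kwargs": {"motion": [[[0.001,0.032,-0.02],[0,0,0],0.8],[[0.001,0.033,-0.03],[0,0,0],0.8],[[0,0,-0.05],[0,0,0],0.8],[[0,0,-0.05],[0,0,0],0.8],[[0,0,-0.026],[0,0,0],0.8],[[0,0,0],[0,0,0],0.8]]}}

```text
t: 22.5
eef_pos: [0.445, -0.1816, 0.0237]
ee_rot: [0.643, 0.766, -0.001, -0.002]
force: [-0.5, -0.3, 0.6]
finger_gap: 0.0681
grip_force: 0.0
```

Call:
{"fn": "carry_out", "kwargs": {"motion": [[[0,0,0],[0,0,0],0],[[0,0,0],[0,0,0],0],[[0,0,0],[0,0,0],0],[[0,0,0],[0,0,0],0],[[0,0,0],[0,0,0],0]]}}

```text
t: 23.12
eef_pos: [0.4468, -0.1834, 0.0271]
ee_rot: [0.643, 0.766, 0.001, 0.001]
force: [-1.0, -0.3, 6.3]
finger_gap: 0.0281
grip_force: 58.7
```

Call:
{"fn": "carry_out", "kwargs": {"motion": [[[0,0,0.05],[0,0,0],0],[[0,0,0.05],[0,0,0],0],[[0.0357,0.0293,0],[0,0,0],0],[[0.0357,0.0293,0],[0,0,0],0],[[0.0357,0.0293,0],[0,0,0],0],[[0.0357,0.0293,0],[0,0,0],0],[[0.0357,0.0293,0],[0,0,0],0],[[0,0,0],[0,0,0],0]]}}

```text
t: 24.12
eef_pos: [0.6268, -0.0326, 0.1262]
ee_rot: [0.641, 0.768, 0.001, 0.001]
force: [-0.1, -0.2, -0.7]
finger_gap: 0.0279
grip_force: 59.4
```

Call:
{"fn": "carry_out", "kwargs": {"motion": [[[0,0,-0.02],[0,0,0],0],[[0,0,-0.02],[0,0,0],0],[[0,0,-0.01],[0,0,0],0],[[0,0,-0.003],[0,0,0],0],[[0,0,-0.0015],[0,0,0],0],[[0,0,0],[0,0,0],0]]}}

```text
t: 24.88
eef_pos: [0.6225, -0.0378, 0.073]
ee_rot: [0.644, 0.765, -0.0, -0.002]
force: [-10.4, 0.5, 22.5]
finger_gap: 0.0278
grip_force: 61.7
```

Call:
{"fn": "carry_out", "kwargs": {"motion": [[[0,0,0.002],[0,0,0],0],[[0,0,0],[0,0,0],0.55],[[0,0,0],[0,0,0],0.55],[[0,0,0.04],[0,0,0],0.55],[[0,0,0.05],[0,0,0],0.6],[[-0.032,-0.0253,0.04],[0,0,0],0.6],[[-0.032,-0.0253,0],[0,0,0],0.6],[[-0.032,-0.0253,0],[0,0,0],0.6]]}}

```text
t: 25.88
eef_pos: [0.5274, -0.1135, 0.2033]
ee_rot: [0.643, 0.766, 0.0, 0.0]
force: [0.3, 0.5, 0.2]
finger_gap: 0.0513
grip_force: 0.0
```

Call:
{"fn": "carry_out", "kwargs": {"motion": [[[-0.032,-0.0253,0],[0,0,0],0.6],[[-0.032,-0.0253,0],[0,0,0],0.6],[[-0.032,-0.0253,0],[0,0,0],0.6],[[0,0,0],[0,0,0],0.8]]}}

```text
t: 26.38
eef_pos: [0.4299, -0.1906, 0.203]
ee_rot: [0.645, 0.764, -0.0, -0.0]
force: [1.1, 0.3, 1.6]
finger_gap: 0.0673
grip_force: 0.0
```

```bash
python3 - <<'E'
from m import *
X,u,v,p,P=mounts('w7.png')
s=(X[:,2]>.008)&(X[:,2]<.017)&(X[:,0]>.34)&(X[:,0]<.52)&(X[:,1]>-.03)&(X[:,1]<.17)&(p.sum(2)[v,u]>300)
if s.sum()>100:
    A=np.c_[X[s][:,:2],np.ones(s.sum())];print('lid',s.sum(),np.linalg.lstsq(A,X[s][:,2],rcond=None)[0],np.median(X[s][:,2]))
E
```

```text
26.375 [ 0.4299 -0.1906  0.203 ] yang 9.609663940419354
other 0.82 [555.8, 0.0, 55.0, 41.4] [ 0.61258053 -0.00507819  0.0698191 ]
mount 0.78 [319. 111.  29.  31.] [ 433.  -126.9] 14.8 0.0267 662
other 0.77 [544.8, 47.1, 56.1, 41.8] [ 0.61918976 -0.04128079  0.07006011]
```

View pics/w7.png

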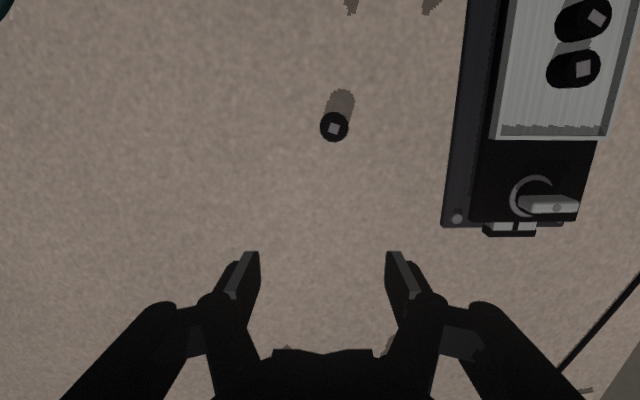

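Two mounts stand in the tray at (583,20) and (573,68). The last one is at (334,127). Picking it.

Call:
{"fn": "carry_out", "kwargs": {"motion": [[[0,0.032,-0.02],[0,0,0],0.8],[[0,0.032,-0.03],[0,0,0],0.8],[[0,0,-0.05],[0,0,0],0.8],[[0,0,-0.05],[0,0,0],0.8],[[0,0,-0.027],[0,0,0],0.8],[[0,0,0],[0,0,0],0.8]]}}

```text
t: 27.22
eef_pos: [0.4315, -0.1238, 0.0241]
ee_rot: [0.643, 0.766, -0.001, -0.002]
force: [0.4, -0.1, 0.7]
finger_gap: 0.0683
grip_force: 0.0
```

Call:
{"fn": "carry_out", "kwargs": {"motion": [[[0,0,0],[0,0,0],0],[[0,0,0],[0,0,0],0],[[0,0,0],[0,0,0],0],[[0,0,0],[0,0,0],0],[[0,0,0],[0,0,0],0]]}}

```text
t: 27.85
eef_pos: [0.4333, -0.1246, 0.0275]
ee_rot: [0.643, 0.766, 0.001, 0.001]
force: [-0.7, 0.3, 6.0]
finger_gap: 0.0277
grip_force: 58.7
```

Call:
{"fn": "carry_out", "kwargs": {"motion": [[[0,0,0.05],[0,0,0],0],[[0,0,0.05],[0,0,0],0],[[0.0397,0.0103,0],[0,0,0],0],[[0.0397,0.0103,0],[0,0,0],0],[[0.0397,0.0103,0],[0,0,0],0],[[0.0397,0.0103,0],[0,0,0],0],[[0.0397,0.0103,0],[0,0,0],0],[[0,0,0],[0,0,0],0]]}}

```text
t: 28.85
eef_pos: [0.6334, -0.0711, 0.1268]
ee_rot: [0.642, 0.767, 0.001, 0.001]
force: [0.1, -0.4, -0.7]
finger_gap: 0.0281
grip_force: 59.4
```

Call:
{"fn": "carry_out", "kwargs": {"motion": [[[0,0,-0.02],[0,0,0],0],[[0,0,-0.02],[0,0,0],0],[[0,0,-0.01],[0,0,0],0],[[0,0,-0.003],[0,0,0],0],[[0,0,-0.001],[0,0,0],0],[[0,0,0],[0,0,0],0]]}}

```text
t: 29.6
eef_pos: [0.6289, -0.0734, 0.0735]
ee_rot: [0.644, 0.765, -0.0, -0.002]
force: [-8.8, 1.4, 17.9]
finger_gap: 0.0279
grip_force: 61.3
```

Call:
{"fn": "carry_out", "kwargs": {"motion": [[[0,0,0.002],[0,0,0],0],[[0,0,0],[0,0,0],0.55],[[0,0,0],[0,0,0],0.55],[[0,0,0.04],[0,0,0],0.55],[[0,0,0.05],[0,0,0],0.6],[[0.005,-0.04,0.05],[0,0,0],0.6],[[0.0105,-0.0455,0.02],[0,0,0],0.6],[[0,0,0],[0,0,0],0.6]]}}

```text
t: 30.6
eef_pos: [0.6465, -0.1634, 0.2351]
ee_rot: [0.646, 0.763, -0.0, 0.003]
force: [-0.1, 0.8, 0.3]
finger_gap: 0.0514
grip_force: 0.0
```

```bash
python3 - <<'E'
from m import *
X,u,v,p,P=mounts('w8.png')
for m in silhouettes('wrist','mount0'):
    M=m['region'][v,u]&(X[:,2]>.067)&(X[:,2]<.076)
    if M.sum()>20: print(cv2.minEnclosingCircle(X[M][:,:2].astype(np.float32)*1000),np.median(X[M][:,2]))
p,d,P=snap('top');
for m in mark_of('top','mount0'): print(m['score'],m['xy'],onz(P,*m['xy'],0))
X,u,v=cloud(P,d);s=(X[:,0]>.38)&(X[:,0]<.44)&(X[:,1]>.02)&(X[:,1]<.12);print('lid z',np.percentile(X[s][:,2],[5,50,95]))
E
```

```text
30.6 [ 0.6465 -0.1634  0.2351] yang 9.525807330882357
other 0.85 [303.9, 81.6, 31.6, 32.3] [ 0.6300561  -0.07245336  0.0689667 ]
other 0.82 [302.9, 39.8, 32.9, 38.1] [ 0.62313513 -0.03866145  0.06917759]
other 0.66 [305.8, 0.0, 29.7, 33.6] [ 0.61679386 -0.00460958  0.06905405]
((629.8451538085938, -72.61031341552734), 14.957378387451172) 0.0689894233996213
((623.3674926757812, -37.9390869140625), 14.788675308227539) 0.06923564570214794
((615.6791381835938, -0.5061008930206299), 14.893749237060547) 0.06927694932950881
0.55 [338.0, 167.9] [ 0.64728471 -0.03333683  0.        ]
0.54 [330.1, 170.8] [ 0.63549678 -0.00090468  0.        ]
0.31 [327.5, 176.8] [0.61042327 0.01005543 0.        ]Traceback (most recent call last):
  File "<stdin>", line 8, in <module>
    return _quantile_unchecked(
        a, q, axis, out, overwrite_input, method, keepdims, weights)
    return _ureduce(a,
                    func=_quantile_ureduce_func,
    ...<5 lines>...
                    overwrite_input=overwrite_input,
                    method=method)
    r = func(a, **kwargs)
    result = _quantile(arr,
                       quantiles=q,
    ...<2 lines>...
                       out=out,
                       weights=wgt)
    slices_having_nans = np.isnan(arr[-1, ...])
                                  ~~~^^^^^^^^^
IndexError: index -1 is out of bounds for axis 0 with size 0
```

View pics/w8.png

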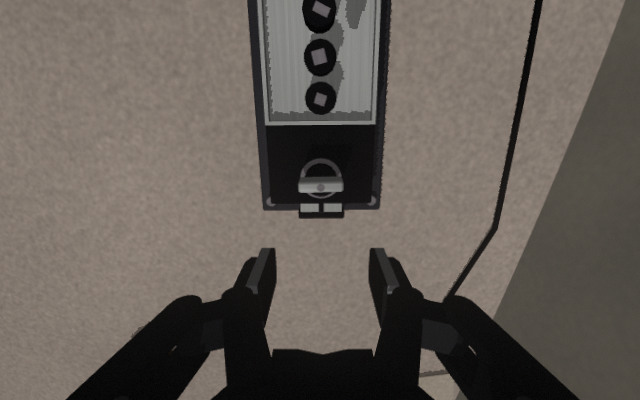

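All three mounts stand in the tray, faces up, at (320,10), (320,57) and (321,98). The knob is at (321,187). Back to the clamp.

Call:
{"fn": "carry_out", "kwargs": {"motion": [[[0,0,0],[0,0,-0.17],0.5],[[0,0,0],[0,0,-0.17],0.5],[[0,0,0],[0,0,-0.17],0.5],[[0,0,0],[0,0,-0.17],0.5],[[0,0,0],[0,0,-0.17],0.5],[[0,0,0],[0,0,-0.17],0.5],[[0,0,0],[0,0,-0.17],0.5],[[0,0,0],[0,0,-0.17],0.5]]}}

```text
t: 31.85
eef_pos: [0.646, -0.1558, 0.2317]
ee_rot: [0.982, 0.189, -0.001, -0.0]
force: [0.6, 0.4, 0.0]
finger_gap: 0.0426
grip_force: 0.0
```

Call:
{"fn": "carry_out", "kwargs": {"motion": [[[0,0,0],[0,0,-0.1],0.5],[[0,0,-0.02],[0,0,-0.1],0.5],[[0,0,-0.05],[0,0,0],0.5],[[0,0,-0.05],[0,0,0],0.5],[[0,0,-0.024],[0,0,0],0.5],[[0,0,-0.009],[0,0,0],0.5],[[0,0,0],[0,0,0],0.5]]}}

```text
t: 32.72
eef_pos: [0.6466, -0.1578, 0.0804]
ee_rot: [0.996, 0.092, 0.0, 0.0]
force: [-0.9, 0.1, 0.3]
finger_gap: 0.0425
grip_force: 0.0
```

Call:
{"fn": "carry_out", "kwargs": {"motion": [[[0,0,0],[0,0,0],0],[[0,0,0],[0,0,0],0],[[0,0,0],[0,0,0],0],[[0,0,0],[0,0,0],0]]}}

```text
t: 33.22
eef_pos: [0.6473, -0.1594, 0.0817]
ee_rot: [0.996, 0.092, 0.002, 0.001]
force: [0.6, -3.6, 7.2]
finger_gap: 0.0105
grip_force: 62.1
```

Gripped. Turning it free.

Call:
{"fn": "carry_out", "kwargs": {"motion": [[[0,0,0],[0,0,0.15],0],[[0,0,0],[0,0,0.15],0],[[0,0,0],[0,0,0.15],0],[[0,0,0],[0,0,0.15],0],[[0,0,0],[0,0,0.15],0],[[0,0,0],[0,0,0.15],0],[[0,0,0],[0,0,0.15],0],[[0,0,0],[0,0,0],0]]}}

```text
t: 34.22
eef_pos: [0.6458, -0.1579, 0.0816]
ee_rot: [0.816, 0.579, 0.0, -0.001]
force: [-3.0, -1.4, 11.2]
finger_gap: 0.0105
grip_force: 62.8
```

```bash
python3 - <<'E'
from h import *
o=get_obs();a=o['ee_rot'];print(o['eef_pos'],np.degrees(np.arctan2(2*a[1]**2-1,2*a[0]*a[1])))
E
```

```text
[ 0.64578015 -0.15793513  0.08158009] -19.278307370069605
```

Call:
{"fn": "carry_out", "kwargs": {"motion": [[[-0.001,0.005,0],[0,0,0],0],[[-0.0017,0.01,0],[0,0,0],0],[[-0.0026,0.0148,0],[0,0,0],0],[[-0.0026,0.0148,0],[0,0,0],0],[[-0.0026,0.0148,0],[0,0,0],0],[[-0.0026,0.0148,0],[0,0,0],0],[[-0.0026,0.0148,0],[0,0,0],0],[[-0.0026,0.0148,0],[0,0,0],0]]}}

```text
t: 35.22
eef_pos: [0.6275, -0.0545, 0.0815]
ee_rot: [0.816, 0.578, 0.0, 0.0]
force: [-3.1, -2.3, 11.4]
finger_gap: 0.0108
grip_force: 62.9
```

Call:
{"fn": "carry_out", "kwargs": {"motion": [[[-0.0026,0.0148,0],[0,0,0],0],[[-0.0026,0.0148,0],[0,0,0],0],[[-0.0021,0.0118,0],[0,0,0],0],[[-0.0017,0.0098,0],[0,0,0],0],[[-0.0014,0.0079,0],[0,0,0],0],[[-0.0009,0.0049,0],[0,0,0],0],[[-0.0004,0.002,0],[0,0,0],0],[[0,0,0],[0,0,0],0]]}}

```text
t: 36.22
eef_pos: [0.6163, 0.0093, 0.0815]
ee_rot: [0.816, 0.578, -0.0, 0.001]
force: [-3.0, -8.2, 10.3]
finger_gap: 0.0104
grip_force: 62.8
```

Call:
{"fn": "carry_out", "kwargs": {"motion": [[[0,0,0],[0,0,-0.15],0],[[0,0,0],[0,0,-0.15],0],[[0,0,0],[0,0,-0.15],0],[[0,0,0],[0,0,-0.15],0],[[0,0,0],[0,0,-0.15],0],[[0,0,0],[0,0,-0.15],0],[[0,0,0],[0,0,-0.15],0],[[0,0,0],[0,0,-0.02],0]]}}

```text
t: 37.22
eef_pos: [0.6179, 0.0075, 0.0816]
ee_rot: [0.997, 0.08, 0.002, 0.004]
force: [1.5, -10.0, 5.7]
finger_gap: 0.0106
grip_force: 62.2
```

Call:
{"fn": "carry_out", "kwargs": {"motion": [[[0,0,0],[0,0,0],0],[[0,0,0],[0,0,0],0.5],[[0,0,0],[0,0,0],0.5],[[0,0,0.02],[0,0,0],0.5],[[0,0,0.04],[0,0,0],0.5],[[-0.02,-0.01,0.05],[0,0,0],0.5],[[-0.04,-0.01,0.05],[0,0,0],0.5],[[-0.04,0,0.02],[0,0,0],0.5]]}}

```text
t: 38.22
eef_pos: [0.5175, -0.0088, 0.261]
ee_rot: [0.997, 0.081, 0.002, -0.001]
force: [-0.0, 0.6, 1.8]
finger_gap: 0.0426
grip_force: 0.0
```

```bash
python3 - <<'E'
from m import *
o=get_obs();print(o['eef_pos'])
X,u,v,p,P=mounts('w9.png')
st=np.array([.6155,.008])
s=(X[:,2]>.070)&(X[:,2]<.09)&(np.hypot(*(X[:,:2]-st).T)<.035);print('bar',s.sum(),cv2.minAreaRect(X[s][:,:2].astype(np.float32)*1000))
s=(X[:,0]>.38)&(X[:,0]<.44)&(X[:,1]>.02)&(X[:,1]<.12);print('lid z',s.sum(),np.percentile(X[s][:,2],[5,50,95]) if s.any() else '')
for c in ['wrist','top']:
    if c=='top': p,d,P=snap(c);X,u,v=cloud(P,d)
    for m in silhouettes(c,'plunger_top'):
        M=m['region'][v,u];T=M&(X[:,2]>.055)&(X[:,2]<.07)
        if T.sum()>8: print(c,round(m['score'],2),m['rect'],cv2.minEnclosingCircle(X[T][:,:2].astype(np.float32)*1000),X[T].mean(0),p[m['region']].mean(0))
E
```

```text
[ 0.51752209 -0.0088417   0.26103654]
38.225 [ 0.5175 -0.0088  0.261 ] yang -80.72995859802863
other 0.84 [197.7, 72.7, 27.2, 32.2] [0.59057253 0.12071527 0.07056524]
other 0.61 [225.0, 75.4, 33.0, 26.9] [0.59587365 0.08879724 0.07053744]
bar 581 ((610.002685546875, 7.710866928100586), (44.958595275878906, 11.888737678527832), 9.918944358825684)
lid z 2634 [0.01144194 0.01266268 0.01389151]
wrist 0.68 [54.5, 183.5, 33.6, 31.6] ((436.94390869140625, 291.1164245605469), 20.18931770324707) [0.43873288 0.28843601 0.06404926] [14.41505376 13.01505376 13.69354839]
wrist 0.6 [72.1, 285.8, 29.6, 24.6] ((297.34515380859375, 286.90643310546875), 20.154733657836914) [0.30071166 0.28358566 0.06442864] [19.7936747  83.62349398 81.28313253]
top 0.49 [213.6, 199.6, 10.1, 9.5] ((482.237060546875, 434.64794921875), 20.473825454711914) [0.48212903 0.43410137 0.06370661] [170.52380952 143.04761905   0.        ]
top 0.47 [178.9, 164.2, 7.2, 11.0] ((626.3441772460938, 588.3286743164062), 20.280147552490234) [0.62597312 0.5881743  0.06355731] [ 2.21686747 78.07228916 75.04819277]
```

View pics/w9.png

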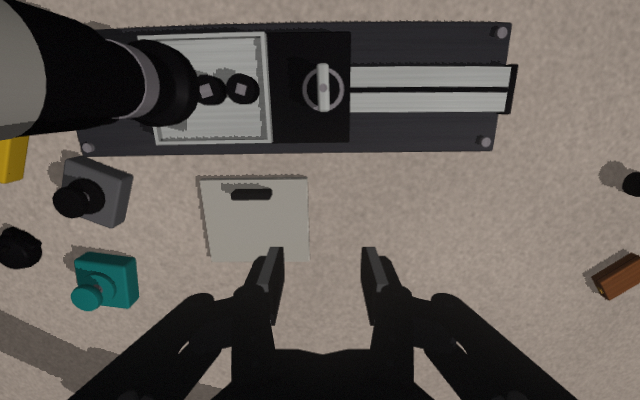

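The carriage is home and the clamp bar is at station angle (about 0 rad). The lid top is 12.7 mm high over its whole area, so it lies flat at (250,220). The mounts are in the tray. The grey plunger box is at (92,190), with its head at (70,199) and world position about (0.440, 0.291). I rotate the wrist camera away from the column, then go there with closed fingers.

Call:
{"fn": "carry_out", "kwargs": {"motion": [[[-0.01,0,0],[0,0,0.17],0],[[-0.01,0,0],[0,0,0.17],0],[[-0.01,0,0],[0,0,0.17],0],[[-0.01,0,0],[0,0,0.17],0],[[-0.01,0,0],[0,0,0.17],0],[[-0.01,0,0],[0,0,0.17],0],[[-0.01,0,0],[0,0,0.17],0],[[-0.007,0,0],[0,0,0.17],0]]}}

```text
t: 39.48
eef_pos: [0.4407, -0.0077, 0.2578]
ee_rot: [0.722, 0.692, -0.001, 0.0]
force: [0.7, -0.5, -0.5]
finger_gap: 0.0001
grip_force: 0.0
```

Call:
{"fn": "carry_out", "kwargs": {"motion": [[[0,0.037,0],[0,0,0.1],0],[[0,0.038,0],[0,0,0.1],0],[[0,0.038,0],[0,0,0],0],[[0,0.038,0],[0,0,0],0],[[0,0.037,0],[0,0,0],0],[[0,0.032,0],[0,0,0],0],[[0,0,0],[0,0,0],0]]}}

```text
t: 40.35
eef_pos: [0.4407, 0.2151, 0.2572]
ee_rot: [0.649, 0.76, -0.001, 0.001]
force: [-0.4, -0.5, -0.3]
finger_gap: -0.0
grip_force: 0.0
```

```bash
python3 - <<'E'
from m import *
o=get_obs();print(o['eef_pos'],o['ee_rot'],o['joint_pos'])
p,d,P=snap('wrist','w10.png');X,u,v=cloud(P,d)
for m in silhouettes('wrist','plunger_top'):
        M=m['region'][v,u];T=M&(X[:,2]>.055)&(X[:,2]<.07)
        if T.sum()>8: print(round(m['score'],2),m['rect'],cv2.minEnclosingCircle(X[T][:,:2].astype(np.float32)*1000),X[T].mean(0),p[m['region']].mean(0))
E
```

```text
[0.44071788 0.21507145 0.25723503] [ 6.49482976e-01  7.60375542e-01 -7.34308172e-04  6.00383197e-04] [-1.17715518  0.21812173  0.75552149  2.01774498 -0.17851005  0.97220655
 -0.17516047]
0.67 [183.6, 75.6, 35.0, 41.2] ((302.4272766113281, 285.1875), 19.858158111572266) [0.30303156 0.28520519 0.06339679] [20.9035533  99.35532995 96.57191201]
0.65 [315.3, 91.5, 36.5, 37.1] ((441.52044677734375, 289.6885986328125), 19.765806198120117) [0.44095883 0.28998809 0.06335195] [19.99819168 18.22875226 19.07504521]
```

View pics/w10.png

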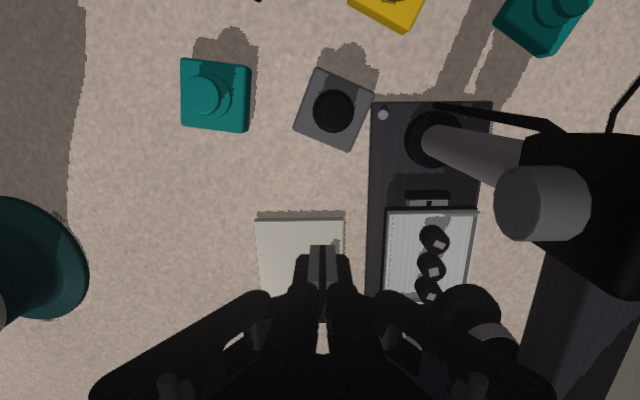

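All three mounts are visible in the tray under the camera at (433,240), (430,267) and (428,290). The grey plunger's head is at (334,110), world (0.441, 0.290). Pressing it.

Call:
{"fn": "carry_out", "kwargs": {"motion": [[[0,0.035,0],[0,0,0],0],[[0,0.04,-0.01],[0,0,0],0],[[0,0,-0.05],[0,0,0],0],[[0,0,-0.05],[0,0,0],0],[[0,0,-0.035],[0,0,0],0],[[0,0,-0.015],[0,0,0],0],[[0,0,-0.01],[0,0,0],0],[[0,0,-0.008],[0,0,0],0]]}}

```text
t: 41.45
eef_pos: [0.4413, 0.2873, 0.0805]
ee_rot: [0.651, 0.759, 0.001, 0.0]
force: [-1.7, -1.9, 5.2]
finger_gap: -0.0
grip_force: 2.1
```

Call:
{"fn": "carry_out", "kwargs": {"motion": [[[0,0,-0.004],[0,0,0],0],[[0,0,0],[0,0,0],0]]}}

```text
t: 41.7
eef_pos: [0.4413, 0.2873, 0.0767]
ee_rot: [0.651, 0.759, 0.001, 0.0]
force: [0.0, -2.7, 5.4]
finger_gap: -0.0004
grip_force: 2.7
```

Call:
{"fn": "carry_out", "kwargs": {"motion": [[[0,0,-0.002],[0,0,0],0],[[0,0,-0.001],[0,0,0],0],[[0,0,0],[0,0,0],0]]}}

```text
t: 42.08
eef_pos: [0.4415, 0.2873, 0.0758]
ee_rot: [0.651, 0.759, 0.001, -0.001]
force: [-4.7, -6.9, 27.3]
finger_gap: -0.0002
grip_force: 13.1
```

At its stop (27 N). Retreating.

Call:
{"fn": "carry_out", "kwargs": {"motion": [[[0,0,0.01],[0,0,0],0],[[0,0,0.03],[0,0,0],0],[[0,0,0.05],[0,0,0],0],[[0,0,0.05],[0,0,0],0],[[0,0,0.04],[0,0,0],0],[[0,-0.03,0],[0,0,0],0],[[0,-0.045,0],[0,0,0],0],[[0,0,0],[0,0,0],0]]}}

```text
t: 43.08
eef_pos: [0.4399, 0.2084, 0.2524]
ee_rot: [0.653, 0.757, -0.001, -0.001]
force: [-0.2, 0.2, 0.3]
finger_gap: -0.0002
grip_force: 0.0
```

```bash
python3 - <<'E'
from m import *
X,u,v,p,P=mounts()
for m in silhouettes('wrist','plunger_top'):
        M=m['region'][v,u];T=M&(X[:,2]>.05)
        if T.sum()>8: print(X[T].mean(0))
o=get_obs();print(o['force'],o['qvel'].max())
close_job()
E
```

```text
43.075 [0.4399 0.2084 0.2524] yang 8.419107253624714
other 0.74 [418.3, 245.5, 32.8, 36.7] [0.59073125 0.13288653 0.06982182]
other 0.73 [425.6, 217.4, 29.9, 34.6] [0.5840164  0.16990791 0.07000071]
other 0.69 [417.3, 274.4, 29.3, 26.4] [0.59593054 0.09798228 0.06997869]
[0.44024228 0.2941719  0.06343099]
[0.59511513 0.01103029 0.06956458]
[0.30313151 0.28857615 0.06316715]
[0.65371738 0.42518457 0.06032062]
[ 1.51392098  0.71925386 -1.45966849] 0.01115566494665165
the job is handed in; nothing more can be done
```

I handed the job in at about 43 s, and `close_job()` returned no verdict: all three mounts stand face up in the tray, the carriage is home and clamped, the lid lies flat on the bench, and the plunger was pressed to its stop and is back up.

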